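Centre-punch the drill spot through a bracket's open hole

TASK

The angle bracket on the black enclosure is set at the slant it needs, held by one screw, and the lid wants its drill spot under the bracket's open hole. Take the brass automatic centre punch from the wooden rack, seat its point on the lid through that hole and press straight down, upright, until the spring snaps, without forcing it or setting it off elsewhere. Then stand it back in its rack hole, right down, and let go, leaving all else in place.

Things in the scene. Friction and masses are not known exactly. Their poses are not given: they have to be found in the camera images.
- punch: Automatic centre punch, the tallest tool in the rack: knurled brass sleeve 14 mm in diameter, 78 mm long, dark cap 16 x 20 mm on top, steel nose 4 mm in diameter reaching 30 mm below. About 0.2 kg, loose, upright. Origin: centre of the sleeve's lower end, z up the tool. The sleeve's end rests on the ledge of a rack hole, 24 mm below the rack's top, with 2 mm of play around.
- punch_grip (a point): A good place to grip the punch: on its axis, 55 mm above its origin and 85 mm above its point (31 mm above the rack's top at the start). Pull straight up, and carry the point above the other tools (tops 102 mm over the table) and the can (115 mm).
- punch_tip (a point): The punch's point: the end of its nose, on its axis (moves with the nose).
- punch_nose (a joint): How far the nose is pressed in, m: 0 fully out, 0.009 on its stop. It gives from about 2 N, the force climbs to a peak of some 12 N near 6.5 mm, then the hidden spring snaps over and the force falls to about 3 N at 9 mm; past that it is solid. It springs out by itself when lifted.
- box: Black enclosure, fixed, 150 x 110 mm, flat lid 58 mm above the table; origin at the centre of its underside, x along its length. On the lid lies a bare aluminium angle bracket: base 80 x 68 mm, 4 mm thick, flange 30 mm high along its long edge on the box's +y side, one screw at the -x end, one open hole at the +x end, the black lid 4 mm down in it.
- screw (a point): On the axis of the bracket's cross-head screw (washer 17 mm, head 5 mm proud), level with the upper face of the bracket's base, 62 mm above the table. The bracket's open hole, 5.6 mm in diameter, has its centre 48 mm from this axis.
- square_spot (a point): Where the open hole's centre would be if the bracket sat square: 48 mm from the screw along the box's +x, on the same level. The bracket is tight but sits 0.1 to 0.6 rad clockwise (from above) of square about the screw, so the hole lies farther round that arc; the angle is not measured: find it by feel (the point, slid lightly along the arc, drops in) or by eye.
- rack: Light wooden tool rack, fixed, 50 x 160 x 58 mm high, origin at the centre of its underside. Three holes in a row along its y, 52 mm apart: 18 mm in diameter down to a ledge 34 mm above the table, below it 9 mm for the nose. Fingers that close across the row (along the rack's x) have the most room.
- rack_hole0 (a point): Mouth of the rack's hole at y = -52 mm: its centre at the rack's top.
- rack_hole1 (a point): Mouth of the rack's middle hole: its centre at the rack's top.
- rack_hole2 (a point): Mouth of the rack's hole at y = +52 mm: its centre at the rack's top.
- screwdriver: Short red screwdriver standing in the rack, 17 mm in diameter, its top 68 mm above the ledge; origin at the handle's lower end. Leave alone.
- scriber: Green scriber with an aluminium end standing in the rack, 13 mm in diameter, its top 66 mm above the ledge; origin at the handle's lower end. Leave alone.
- can: Drinks can, 66 mm in diameter, 115 mm high, loose; origin at the centre of its underside. Leave alone.
- jar: Jar with an orange cap, 56 mm in diameter, 75 mm high, loose; origin under its centre. Leave alone.
- tray: Pale grey tray of small hardware, 80 x 120 x 24 mm, loose; origin under its centre. Leave alone.
- driver_set: Orange case of driver bits, 105 x 165 x 29 mm, loose; origin under its centre. Leave alone.
- multimeter: Yellow multimeter lying on its back, 150 x 75 x 43 mm, loose; origin under its centre. Leave alone.
Not all that is in view belongs to the job. Leave any orange or purple look-alike of the punch alone.

How it is judged (in metres and radians):
On the way, in this order (a step that is already met when the one before it is completed fails the run):
1. the punch is lifted clear of the rack (distance of punch from where it was at the start of the episode above 0.05 m), for 0.1 s.
2. the punch's point stands on the lid inside the bracket's open hole, the punch upright to 0.1 rad (horizontal distance between punch_tip and screw between 0.044 and 0.052 m and x of punch_tip in the frame of box above 0.008 m and y of punch_tip in the frame of box between -0.0175 and 0.01 m and z of punch_tip in the frame of box below 0.059 m and angle between punch's own z axis and vertical below 0.1 rad), for 0.1 s.
3. the spring snaps (nose in past 8 mm) with the point on that spot, the punch upright to 0.1 rad (all of step 2 and value of joint punch_nose above 0.008 m).
At the end, for the whole second after the job is handed in: The punch stands in a rack hole: within 5 mm of the hole's centre, its sleeve's lower end within 3 mm of the ledge (below 37 mm over the rack's underside), tilted less than 0.1 rad, at rest, its nose fully out (under 1 mm), after the spring was snapped on the drill spot ((horizontal distance between punch and rack_hole0 below 0.005 m or horizontal distance between punch and rack_hole1 below 0.005 m or horizontal distance between punch and rack_hole2 below 0.005 m) and z of punch in the frame of rack below 0.037 m and angle between punch's own z axis and vertical below 0.1 rad and linear speed of punch below 0.02 m/s and value of joint punch_nose below 0.001 m); the robot touches nothing.
It fails at once if the punch set off anywhere but on the drill spot (nose pressed in past 7 mm) (value of joint punch_nose above 0.007 m and not (horizontal distance between punch_tip and screw between 0.044 and 0.052 m and x of punch_tip in the frame of box above 0.008 m and y of punch_tip in the frame of box between -0.0175 and 0.01 m and z of punch_tip in the frame of box below 0.059 m)).
It fails at once if more than 25 N between the punch and the enclosure or its bracket (contact force between punch and box above 25 N).
It fails at once if another tool in the rack shifted more than 10 mm (distance of any of screwdriver, scriber from where it was at the start of the episode above 0.01 m).
It fails at once if the can, jar, tray, driver set or multimeter shoved more than 10 mm (distance of any of can, jar, tray, driver_set, multimeter from where it was at the start of the episode above 0.01 m).
It also fails if it takes over 70 s, if anything falls off the work surface, if the arm or the gripper's body presses on something with over 40 N, if the wrist force passes 120 N, or if a joint passes its speed limit or range.

ROBOT

A 7-joint arm with a two-finger parallel gripper is mounted at the origin on the work surface. World frame = base frame: x ahead of the robot, y to its left, z up, the work surface at z = 0. Lengths are in mm, angles in rad, forces in N, time in s.
With the tool pointing down it reaches from about 425 to 875 mm from the base axis. Payload 9.9 kg.
Tool frame: the origin (TCP) lies at the very end of the fingers, on their centre line; the grasp point (between the pads) lies 19 mm behind it; z points along the fingers, y is the line along which they close (so a half turn about z gives the same grasp; the last joint's range is limited). The gripper opens to 85 mm and grips with 20 to 120 N. Pads are 22 mm wide; open, the fingers measure 114 mm over their backs; the gripper's body (76 mm by 85 mm) begins 54 mm behind the grasp point. The pads swing forward as they close: fully open they stand 13 mm farther back than shut.
Start: joints at [1.189, 0.576, 0.025, 1.437, -0.015, 1.129, -0.057], TCP at [198.061, -645.291, 231.289] pointing down, gripper open.
Joint ranges: [-2.76, 2.76], [-0.34, 2.15], [-1.52, 1.57], [0.19, 2.46], [-1.09, 4.23], [0.17, 1.99], [-2.82, 2.82]. Speed limits (rad/s): [2.22, 2.22, 3.01, 3.01, 3.14, 3.14, 3.14].

INTERFACE

Orientations are given as a 3x3 rotation matrix whose columns are the frame's x, y, z axes.
In Python, from station import manip gives the robot as it stands. The module is installed in compiled form; this text tells all that it offers.
- The arm moves only by the shell command python3 -m jog 'ROWS' [OPENING] [FORCE]. ROWS is JSON, a list of rows, each an object of numbers: "tx", "ty", "tz": the shift along the tool's x, y, z in mm; "twist": the turn about the tool's z in degrees. In form: [{"tx": .., "ty": .., "tz": .., "twist": ..}, ...]. A call has 1 to 20 rows; each row shifts and turns the commanded pose from where the row before left it, along the tool's axes as they then stand; what a row does not reach is not made up. A row lasts 1/12 s, in which the tool goes at most 41.7 mm and 7.16 degrees, less where a joint would pass 70% of its speed; a pose out of reach is approached as far as the arm can. A call with a gripper value outside its range is refused whole. OPENING is the opening, from 0 (shut) to 1 (fully open), set as the call begins (- or left out, the last holds). The fingers move at their own pace and stop on an object; FORCE is the grip in N (left out, the last holds). Time passes only in rows, so rows that do not move let the fingers close. It gives the time, the measured TCP pose, the force, the opening and the grip force at its end, in the units of the state.
- manip.state(): the state, without advancing time (a new reading comes with each control period).
- manip.camera(name): name is "scene" or "top"; returns the picture (400x640x3 uint8, red, green, blue); there is no depth.
- manip.camera_params(name): a dict with "mtx" (3x3 intrinsics, pixels), "k1" (the pictures are not rectified: a ray, as slopes to the right and down, at radius r is drawn at 1 + k1 r^2 times it, then the intrinsics apply), "T" (4x4, takes a point from camera to world coordinates). Camera axes: x right, y up, looking along -z (the intrinsics and any distortion apply to the point x, -y, -z); pixel columns grow to the right and rows downward; lengths in mm; the calibration is good to about 2 mm. A picture is of the moment at which its call begins. camera_params takes no time and is no camera call.
- manip.hand_in(): hands the job in; it is judged then, once.
The state is a dict: "time": time; "qpos": joint angles; "joint_velocities": joint speeds; "tau": joint torques, N m; "eef_pos": TCP position; "ee_rot": TCP orientation; "contact_force": force on the tool from outside, world axes, zero at the start; "ft_torque": the same for the moment, N m; "finger_gap": finger opening in mm; "finger_force": force on a finger pad.
Only numpy, scipy, OpenCV 4.12 (cv2) and the standard library are available. Lean on these libraries where they do the work, as an engineer would, in place of code of your own. Each camera call takes 0.05 s, during which the arm holds its last target. There are 200 camera calls.

## Working session

There is one attempt and no reset: what is moved stays moved. The work goes in short steps, Python scripts to look and compute and a shell command to move; the robot and the scene stay as the last step left them, time stands still between calls to the robot, and variables do not carry over. Pictures are saved under pics/ and viewed, at most 10 in all, crops included, and the job is handed in when it is done.

```bash
mkdir -p pics; cat > h.py <<'E'
import numpy as np, cv2
from station import manip
def P(n):
    p=manip.camera_params(n); return np.array(p["mtx"],float),float(p["k1"]),np.array(p["T"],float)
def ray(n,u,v):
    K,k,T=P(n)
    pt=cv2.undistortPoints(np.array([[[u,v]]],float),K,np.array([k,0,0,0,0.]))[0,0]
    d=T[:3,:3]@np.array([pt[0],-pt[1],-1]); return T[:3,3],d/np.linalg.norm(d)
def onz(n,u,v,z):
    o,d=ray(n,u,v); return o+d*(z-o[2])/d[2]
def tri(a,b):
    o1,d1=ray("scene",*a);o2,d2=ray("top",*b)
    s=np.linalg.lstsq(np.c_[d1,-d2],o2-o1,rcond=None)[0]
    p,q=o1+s[0]*d1,o2+s[1]*d2
    return (p+q)/2,np.linalg.norm(p-q)
def proj(n,p):
    K,k,T=P(n); c=T[:3,:3].T@(np.array(p,float)-T[:3,3]); x,y=c[0]/-c[2],-c[1]/-c[2]
    f=1+k*(x*x+y*y); return K[0,0]*x*f+K[0,2],K[1,1]*y*f+K[1,2]
def snap(n,f):
    im=np.ascontiguousarray(manip.camera(n)[:,:,::-1]); cv2.imwrite(f,im); return im
E
python3 - <<'E'
from h import *
for n in("scene","top"):
    snap(n,f"pics/{n}0.png"); K,k,T=P(n); print(n,K.round(1).tolist(),k,T.round(3).tolist())
s=manip.state(); print({k:np.round(v,3).tolist() for k,v in s.items()})
E
```

```text
scene [[424.3, 0.0, 325.1], [0.0, 424.3, 198.3], [0.0, 0.0, 1.0]] 0.03990909884077161 [[0.691, -0.467, 0.552, 1207.223], [0.723, 0.434, -0.538, -584.109], [0.012, 0.77, 0.638, 781.464], [0.0, 0.0, 0.0, 1.0]]
top [[403.9, 0.0, 316.2], [0.0, 403.9, 198.0], [0.0, 0.0, 1.0]] 0.02709519733598446 [[-0.001, 0.997, -0.075, 510.563], [-1.0, -0.001, 0.001, -10.327], [0.001, 0.075, 0.997, 1266.86], [0.0, 0.0, 0.0, 1.0]]
{'time': 0.1, 'qpos': [1.189, 0.576, 0.025, 1.438, -0.015, 1.129, -0.057], 'joint_velocities': [0.001, -0.002, 0.001, -0.003, 0.0, 0.001, -0.0], 'tau': [0.006, -76.731, 2.258, -28.661, 0.016, 0.009, 0.0], 'eef_pos': [197.963, -644.887, 230.534], 'ee_rot': [[0.956, 0.293, -0.001], [0.293, -0.956, 0.001], [-0.0, -0.001, -1.0]], 'contact_force': [-1.093, -0.035, 0.274], 'ft_torque': [-0.059, -0.018, 0.054], 'finger_force': 0.0, 'finger_gap': 85.351}
```

View pics/scene0.png

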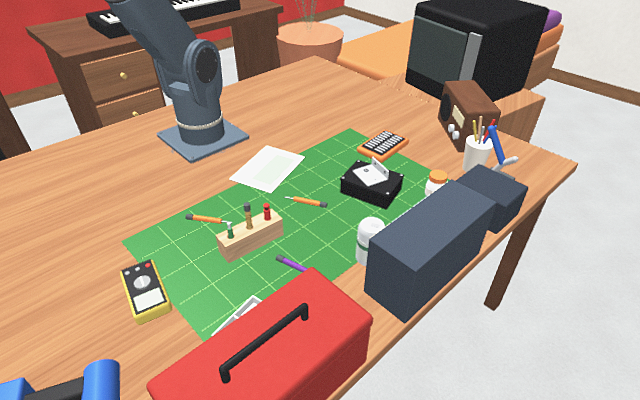

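View pics/top0.png

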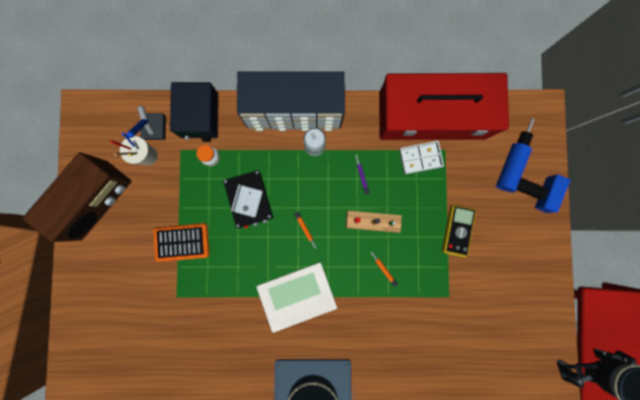

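The scene view shows the rack at about (250,235). In it stand the green scriber (230,230), the brass punch with a dark cap (248,215) and the red screwdriver (267,212). The box with its bracket is at (372,180). In the top view the rack is at (375,222) and the box at (248,198).

Punch candidates:
- **Brass tool in the rack**, scene (248,215): tallest of the three, with brass sleeve and dark cap, so it fits the description.
- **Orange look-alikes lying down**, scene (208,218) and (305,201): wrong colour and not in the rack.
- **Purple look-alike lying down**, scene (290,263): wrong colour and not in the rack.

I'll confirm with an enlarged crop.

```bash
python3 - <<'E'
from h import *
a=cv2.imread("pics/scene0.png");b=cv2.imread("pics/top0.png")
z=lambda im,x,y,w,h,f:cv2.resize(im[y:y+h,x:x+w],None,fx=f,fy=f,interpolation=cv2.INTER_CUBIC)
A=z(a,210,195,80,60,5);B=z(a,335,150,80,60,5);C=z(b,340,200,80,50,5);D=z(b,215,165,80,60,5)
C=cv2.copyMakeBorder(C,0,50,0,0,cv2.BORDER_CONSTANT)
cv2.imwrite("pics/crop.png",np.vstack([np.hstack([A,B]),np.hstack([C,D])]))
E
```

```text
(no output)
```

View pics/crop.png

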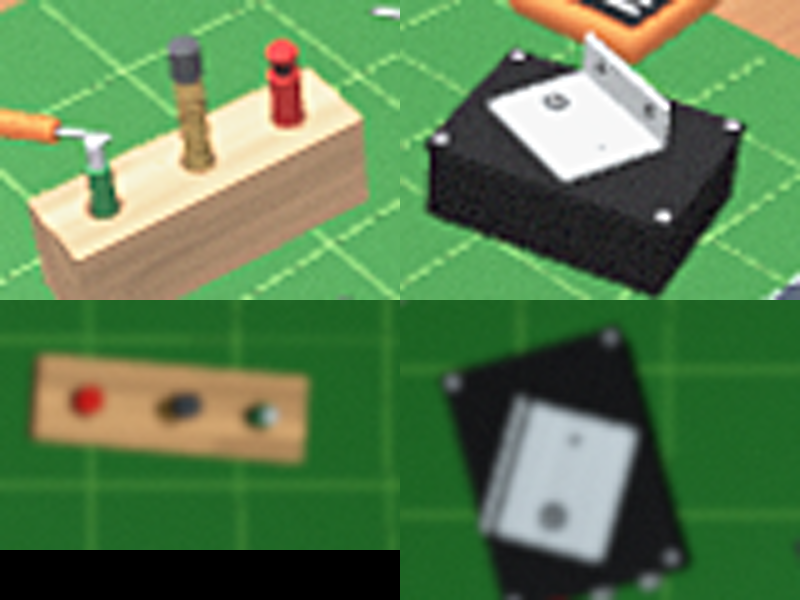

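The crop confirms it: the brass tool with the dark cap (scene cap top ≈(247,203), rack mouth ≈(249.5,228), top view ≈(376,221)) is the tallest and stands in the middle hole. The bracket screw is at scene (366,170) and top (245.5,208). The open hole is at scene (375.5,179.5) and top (250,193).

```bash
cat > m.py <<'E'
from h import *
a=cv2.imread("pics/scene0.png");b=cv2.imread("pics/top0.png")
def dark(im,u,v,r):
    g=cv2.cvtColor(im,cv2.COLOR_BGR2GRAY).astype(float); u0,v0=int(round(u)),int(round(v))
    y,x=np.mgrid[v0-r:v0+r+1,u0-r:u0+r+1]; p=g[v0-r:v0+r+1,u0-r:u0+r+1]
    w=np.clip(np.median(p)-6-p,0,None); return (w*x).sum()/w.sum(),(w*y).sum()/w.sum()
if __name__=="__main__":
    H=dark(a,375.3,179.3,3),dark(b,249.9,192.9,3); S=dark(a,366.1,170.1,4),dark(b,245.5,208.1,5)
    for n,q in(("hole",H),("screw",S)):
        print(n,np.round(q,2).tolist(),tri(*q)[0].round(1),tri(*q)[1].round(1),"z62:",onz("scene",*q[0],62).round(1),onz("top",*q[1],62).round(1))
    # lid screws / corners
    sc=[(x/5+off[0],y/5+off[1]) for x,y,off in((517,57,(255,150)),(440,139,(255,150)),(732,126,(255,150)),(662,216,(255,150)))]
    for q in sc: print("lidscr",onz("scene",*q,59).round(1))
    for x,y in((611,337),(452,382),(672,556)): print("lidscr top",onz("top",(x-400)/5+215,(y-300)/5+165,59).round(1))
    # rack top in top view
    hsv=cv2.cvtColor(b,cv2.COLOR_BGR2HSV)[200:245,335:415]
    m=cv2.inRange(hsv,(5,40,90),(28,200,255)); m=cv2.morphologyEx(m,cv2.MORPH_CLOSE,np.ones((9,9)))
    c=max(cv2.findContours(m,0,2)[0],key=cv2.contourArea); r=cv2.boxPoints(cv2.minAreaRect(c))+[335,200]
    w=np.array([onz("top",*q,58) for q in r]);print("rack",w.round(1).tolist(),w.mean(0).round(1))
    # rack top corners scene from crop
    for x,y in((30,202),(82,262),(362,120),(310,68)): print("rack sc",onz("scene",210+x/5,195+y/5,58).round(1))
    # punch cap
    for n,im,(x0,y0,x1,y1) in(("scene",a,(240,198,256,212)),("top",b,(370,214,384,228))):
        h=cv2.cvtColor(im,cv2.COLOR_BGR2HSV)[y0:y1,x0:x1]; mm=cv2.inRange(h,(0,0,0),(180,90,110)); ys,xs=np.nonzero(mm)
        print("cap",n,xs.mean()+x0,ys.mean()+y0,len(xs),(xs.min()+x0,xs.max()+x0,ys.min()+y0,ys.max()+y0),[onz(n,xs.mean()+x0,ys.mean()+y0,z).round(1).tolist() for z in(122,132)])
    print("punch tri top",tri((246.9,203.3),(340+187/5,200+104/5)), "mouth",onz("scene",249.5,228,58))
E
python3 m.py
```

```text
hole [[376.7, 180.86], [249.49, 192.56]] [619.3 190.6  52.4] 2.5 z62: [627.7 181.5  62. ] [617.5 188.1  62. ]
screw [[365.13, 169.13], [244.98, 208.14]] [569.7 199.6  63.2] 3.3 z62: [567.8 199.5  62. ] [570.9 201.   62. ]
lidscr [524.8 217.3  59. ]
lidscr [550.7 125.3  59. ]
lidscr [655.9 256.8  59. ]
lidscr [681.5 164.   59. ]
lidscr top [678.7 166.1  59. ]
lidscr top [651.5 261.2  59. ]
lidscr top [546.9 128.4  59. ]
rack [[513.4, -98.4, 58.0], [564.1, -103.1, 58.0], [549.9, -265.2, 58.0], [499.3, -259.9, 58.0]] [ 531.7 -181.7   58. ]
rack sc [ 503.8 -262.7   58. ]
rack sc [ 554.3 -266.8   58. ]
rack sc [ 567.1 -109.4   58. ]
rack sc [ 517.8 -103.8   58. ]
cap scene 246.64705882352942 208.2058823529412 34 (np.int64(244), np.int64(249), np.int64(205), np.int64(211)) [[537.0, -189.0, 122.0], [547.2, -195.0, 132.0]]
cap top 376.88235294117646 220.58823529411765 17 (np.int64(375), np.int64(379), np.int64(219), np.int64(222)) [[532.3, -183.0, 122.0], [532.1, -181.5, 132.0]]
punch tri top (array([ 531.54567125, -183.21480098,  130.41302931]), np.float64(0.10924032744881883)) mouth [ 537.49452054 -189.07545746   58.        ]
```

```bash
python3 -m jog '[{"tx":24,"ty":-18},{"tx":24,"ty":-18},{"tx":24,"ty":-18},{"tx":24,"ty":-18},{"tx":24,"ty":-18},{"tx":24,"ty":-18},{"tx":24,"ty":-18},{"tx":24,"ty":-18},{"tx":24,"ty":-18},{"tx":24,"ty":-18},{"tx":24,"ty":-18},{"tx":24,"ty":-18},{"tx":24,"ty":-18},{"tx":24,"ty":-18},{"tx":24,"ty":-18},{"tx":24,"ty":-18},{"tx":24,"ty":-18},{"tx":24,"ty":-18},{"tx":24,"ty":-18}]' 1 40
python3 -m jog '[{"twist":-6.8},{"twist":-6.8},{"twist":-6.8},{"twist":-6.8},{"twist":-6.8},{"twist":-6.8},{"twist":-6.8},{"twist":-6.8},{"twist":-6.8},{"twist":-6.8},{"tz":0},{"tz":0}]' 0.6
cat >> h.py <<'E'
def to(x,y,z,yaw=None):
    s=manip.state(); R=np.array(s["ee_rot"]); d=np.array([x,y,z])-s["eef_pos"]
    print("pos",np.round(s["eef_pos"],2),"t",round(s["time"],2),"F",np.round(s["contact_force"],2),"gap",round(s["finger_gap"],2),"tilt z",np.round(R[:,2],4),"yaw y",np.degrees(np.arctan2(R[1,1],R[0,1])).round(2))
    print("need tool shift",(R.T@d).round(2))
E
python3 -c "
from h import *
to(533.2,-183.7,70); print(manip.state()['qpos'])"
```

```text
pos [ 197.96 -644.89  230.53] t 0.1 F [-1.09 -0.03  0.27] gap 85.35 tilt z [-5.0e-04  1.4e-03 -1.0e+00] yaw y -72.93
need tool shift [ 455.83 -342.26  161.01]
[ 1.18917641  0.57643073  0.02483179  1.43784068 -0.01499755  1.12899253
 -0.05651411]invalid input at $[0]: expected keys tx, ty, tz, twist
invalid input at $[0]: expected keys tx, ty, tz, twist
```

```bash
python3 -m jog '[{"tx":24,"ty":-18,"tz":0,"twist":0},{"tx":24,"ty":-18,"tz":0,"twist":0},{"tx":24,"ty":-18,"tz":0,"twist":0},{"tx":24,"ty":-18,"tz":0,"twist":0},{"tx":24,"ty":-18,"tz":0,"twist":0},{"tx":24,"ty":-18,"tz":0,"twist":0},{"tx":24,"ty":-18,"tz":0,"twist":0},{"tx":24,"ty":-18,"tz":0,"twist":0},{"tx":24,"ty":-18,"tz":0,"twist":0},{"tx":24,"ty":-18,"tz":0,"twist":0},{"tx":24,"ty":-18,"tz":0,"twist":0},{"tx":24,"ty":-18,"tz":0,"twist":0},{"tx":24,"ty":-18,"tz":0,"twist":0},{"tx":24,"ty":-18,"tz":0,"twist":0},{"tx":24,"ty":-18,"tz":0,"twist":0},{"tx":24,"ty":-18,"tz":0,"twist":0},{"tx":24,"ty":-18,"tz":0,"twist":0},{"tx":24,"ty":-18,"tz":0,"twist":0},{"tx":24,"ty":-18,"tz":0,"twist":0}]' 1 40
python3 -m jog '[{"tx":0,"ty":0,"tz":0,"twist":-6.8},{"tx":0,"ty":0,"tz":0,"twist":-6.8},{"tx":0,"ty":0,"tz":0,"twist":-6.8},{"tx":0,"ty":0,"tz":0,"twist":-6.8},{"tx":0,"ty":0,"tz":0,"twist":-6.8},{"tx":0,"ty":0,"tz":0,"twist":-6.8},{"tx":0,"ty":0,"tz":0,"twist":-6.8},{"tx":0,"ty":0,"tz":0,"twist":-6.8},{"tx":0,"ty":0,"tz":0,"twist":-6.8},{"tx":0,"ty":0,"tz":0,"twist":-6.8},{"tx":0,"ty":0,"tz":0,"twist":0},{"tx":0,"ty":0,"tz":0,"twist":0}]' 0.6
python3 -c "
from h import *
to(533.2,-183.7,70); print(manip.state()['qpos'])"
```

```text
time: 1.68
eef_pos: [534.1, -183.2, 231.1]
ee_rot: [[0.956, 0.293, -0.001], [0.293, -0.956, 0.0], [-0.001, -0.0, -1.0]]
contact_force: [0.2, -0.0, -0.6]
finger_gap: 85.3
finger_force: 0.0
time: 2.68
eef_pos: [533.4, -184.7, 231.0]
ee_rot: [[0.09, 0.996, -0.001], [0.996, -0.09, 0.0], [0.0, -0.001, -1.0]]
contact_force: [0.6, -0.0, -0.1]
finger_gap: 51.5
finger_force: 0.0
pos [ 533.39 -184.71  231.01] t 2.68 F [ 0.57 -0.02 -0.15] gap 51.46 tilt z [-5.e-04  4.e-04 -1.e+00] yaw y -5.17
need tool shift [  0.93  -0.19 161.01]
[ 0.50163005  0.42674435 -0.36838268  1.7263761   0.17528092  1.02153404
 -0.01874808]
```

```bash
python3 -m jog '[{"tx":1,"ty":0,"tz":25,"twist":0},{"tx":0,"ty":0,"tz":25,"twist":0},{"tx":0,"ty":0,"tz":25,"twist":0},{"tx":0,"ty":0,"tz":25,"twist":0},{"tx":0,"ty":0,"tz":20,"twist":0},{"tx":0,"ty":0,"tz":16,"twist":0},{"tx":0,"ty":0,"tz":12,"twist":0},{"tx":0,"ty":0,"tz":8,"twist":0},{"tx":0,"ty":0,"tz":4,"twist":0},{"tx":0,"ty":0,"tz":1,"twist":0},{"tx":0,"ty":0,"tz":0,"twist":0}]'
python3 - <<'E'
from h import *
to(533.2,-183.7,70)
a=snap("scene","pics/s1.png")
cv2.imwrite("pics/s1c.png",cv2.resize(a[150:270,190:310],None,fx=5,fy=5,interpolation=cv2.INTER_CUBIC))
E
```

```text
time: 3.6
eef_pos: [534.0, -183.5, 70.6]
ee_rot: [[0.087, 0.996, 0.0], [0.996, -0.087, -0.0], [-0.0, 0.0, -1.0]]
contact_force: [-0.9, 0.3, -0.3]
finger_gap: 51.2
finger_force: 0.0
pos [ 533.98 -183.53   70.57] t 3.6 F [-0.86  0.31 -0.31] gap 51.18 tilt z [ 3.e-04 -2.e-04 -1.e+00] yaw y -4.99
need tool shift [-0.23 -0.77  0.57]
```

View pics/s1c.png

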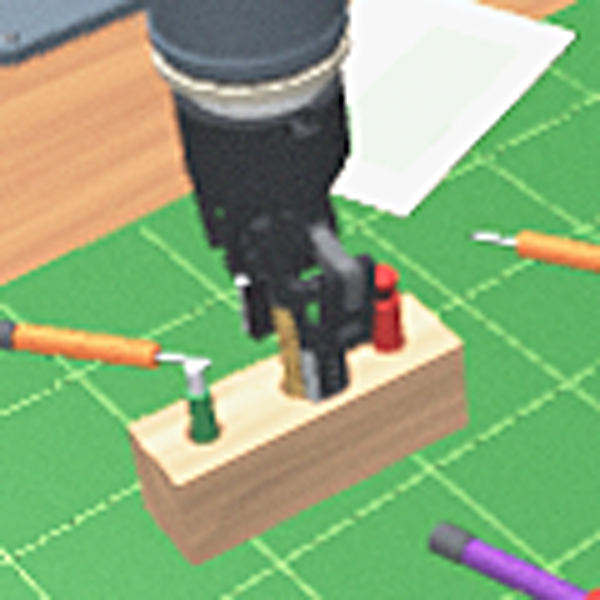

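The fingers straddle the brass punch (crop ≈(290,340)) with room to both neighbouring tools, so I'm closing.

```bash
python3 -m jog '[{"tx":0,"ty":0,"tz":0,"twist":0},{"tx":0,"ty":0,"tz":0,"twist":0},{"tx":0,"ty":0,"tz":0,"twist":0},{"tx":0,"ty":0,"tz":0,"twist":0},{"tx":0,"ty":0,"tz":0,"twist":0},{"tx":0,"ty":0,"tz":0,"twist":0},{"tx":0,"ty":0,"tz":0,"twist":0},{"tx":0,"ty":0,"tz":0,"twist":0},{"tx":0,"ty":0,"tz":0,"twist":0},{"tx":0,"ty":0,"tz":0,"twist":0}]' 0 60; python3 -c "
from h import *
to(533.2,-183.7,70); print(manip.state()['ft_torque'])"
```

```text
time: 4.48
eef_pos: [533.9, -183.7, 70.8]
ee_rot: [[0.086, 0.996, 0.001], [0.996, -0.086, -0.0], [-0.0, 0.001, -1.0]]
contact_force: [-1.2, 0.5, 5.7]
finger_gap: 12.4
finger_force: 58.6
pos [ 533.93 -183.67   70.77] t 4.48 F [-1.17  0.48  5.65] gap 12.37 tilt z [ 6.e-04 -3.e-04 -1.e+00] yaw y -4.94
need tool shift [-0.09 -0.72  0.77]
[0.08114664 0.27241866 0.06228499]
```

```bash
python3 -m jog '[{"tx":0,"ty":0,"tz":-4,"twist":0},{"tx":0,"ty":0,"tz":-8,"twist":0},{"tx":0,"ty":0,"tz":-12,"twist":0},{"tx":0,"ty":0,"tz":-12,"twist":0},{"tx":0,"ty":0,"tz":-15,"twist":0},{"tx":0,"ty":0,"tz":-15,"twist":0},{"tx":0,"ty":0,"tz":-20,"twist":0},{"tx":0,"ty":0,"tz":-20,"twist":0},{"tx":0,"ty":0,"tz":-18,"twist":0},{"tx":0,"ty":0,"tz":-12,"twist":0},{"tx":0,"ty":0,"tz":-8,"twist":0},{"tx":0,"ty":0,"tz":-4,"twist":0},{"tx":0,"ty":0,"tz":0,"twist":0},{"tx":0,"ty":0,"tz":0,"twist":0}]'; python3 - <<'E'
from h import *
to(619.4,186.4,215); print(manip.state()['ft_torque'])
a=snap("scene","pics/s2.png")
u,v=proj("scene",[534,-183.5,200]); u,v=int(u),int(v); print(u,v)
cv2.imwrite("pics/s2c.png",cv2.resize(a[v-60:v+60,u-60:u+60],None,fx=5,fy=5,interpolation=cv2.INTER_CUBIC))
E
```

```text
time: 5.65
eef_pos: [533.4, -183.5, 217.8]
ee_rot: [[0.086, 0.996, -0.001], [0.996, -0.086, 0.0], [0.0, -0.001, -1.0]]
contact_force: [-1.2, -0.2, -2.2]
finger_gap: 12.6
finger_force: 58.4
pos [ 533.36 -183.51  217.81] t 5.65 F [-1.25 -0.15 -2.23] gap 12.58 tilt z [-8.e-04  2.e-04 -1.e+00] yaw y -4.94
need tool shift [375.94  53.89   2.82]
[-0.03603603 -0.00991677  0.03861058]
244 180
```

View pics/s2c.png

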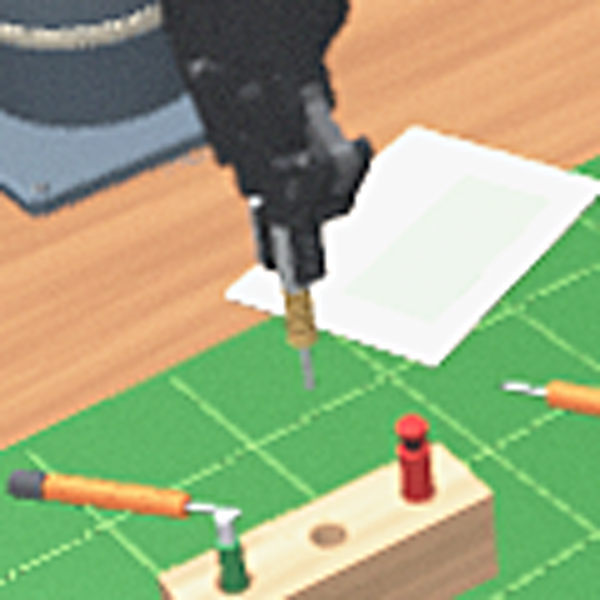

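The punch hangs upright in the jaws, with its tip at crop (308,387), i.e. scene (245.2,197.0). The rack hole below is empty, and the tools on either side are undisturbed. Next I move above the bracket hole.

```bash
python3 -m jog '[{"tx":10,"ty":2,"tz":0,"twist":0},{"tx":20,"ty":3,"tz":0,"twist":0},{"tx":26,"ty":4,"tz":0,"twist":0},{"tx":26,"ty":4,"tz":0,"twist":0},{"tx":26,"ty":4,"tz":0,"twist":0},{"tx":26,"ty":4,"tz":0,"twist":0},{"tx":26,"ty":4,"tz":0,"twist":0},{"tx":26,"ty":4,"tz":0,"twist":0},{"tx":26,"ty":4,"tz":0,"twist":0},{"tx":26,"ty":4,"tz":0,"twist":0},{"tx":26,"ty":4,"tz":0,"twist":0},{"tx":26,"ty":4,"tz":0,"twist":0},{"tx":26,"ty":4,"tz":0,"twist":0},{"tx":26,"ty":4,"tz":0,"twist":0},{"tx":20,"ty":2,"tz":0,"twist":0},{"tx":14,"ty":1,"tz":0,"twist":0},{"tx":0,"ty":0,"tz":0,"twist":0},{"tx":0,"ty":0,"tz":0,"twist":0}]'; python3 - <<'E'
from h import *
to(619.4,186.4,160)
for p in ([533.36,-183.51,151.8],): print("pred tip px",proj("scene",p),"seen 245.2 197.0")
print("rack hole",onz("scene",249.2,226.6,58))
E
```

```text
time: 7.2
eef_pos: [621.3, 187.1, 217.6]
ee_rot: [[0.084, 0.996, -0.001], [0.996, -0.084, -0.0], [-0.0, -0.001, -1.0]]
contact_force: [0.3, -0.5, -1.8]
finger_gap: 12.7
finger_force: 58.5
pos [621.31 187.09 217.55] t 7.2 F [ 0.25 -0.49 -1.77] gap 12.71 tilt z [-1.3e-03 -3.0e-04 -1.0e+00] yaw y -4.85
need tool shift [-0.83 -1.77 57.56]
pred tip px (np.float64(246.30608642890724), np.float64(196.71421156140335)) seen 245.2 197.0
rack hole [ 532.92052237 -186.66772572   58.        ]
```

```bash
python3 -m jog '[{"tx":-0.8,"ty":-1.8,"tz":8,"twist":0},{"tx":0,"ty":0,"tz":14,"twist":0},{"tx":0,"ty":0,"tz":16,"twist":0},{"tx":0,"ty":0,"tz":14,"twist":0},{"tx":0,"ty":0,"tz":10,"twist":0},{"tx":0,"ty":0,"tz":6,"twist":0},{"tx":0,"ty":0,"tz":3,"twist":0},{"tx":0,"ty":0,"tz":0,"twist":0},{"tx":0,"ty":0,"tz":0,"twist":0}]'; python3 - <<'E'
from h import *
to(619.4,186.4,132)
a=np.mean([manip.camera("scene")[:,:,::-1].astype(float) for _ in range(6)],0)
np.save("s3.npy",a); a=a.astype(np.uint8)
print(proj("scene",np.array(manip.state()["eef_pos"])-[0,0,66]))
cv2.imwrite("pics/s3c.png",cv2.resize(a[140:205,345:405],None,fx=9,fy=9,interpolation=cv2.INTER_CUBIC))
print(cv2.cvtColor(a,cv2.COLOR_BGR2GRAY)[174:186,368:384])
E
```

```text
time: 7.95
eef_pos: [620.3, 185.5, 147.8]
ee_rot: [[0.086, 0.996, 0.001], [0.996, -0.086, 0.0], [0.0, 0.001, -1.0]]
contact_force: [0.1, 0.4, -0.8]
finger_gap: 12.3
finger_force: 58.5
pos [620.3  185.5  147.76] t 7.95 F [ 0.08  0.45 -0.83] gap 12.28 tilt z [ 6.e-04  2.e-04 -1.e+00] yaw y -4.96
need tool shift [ 0.82 -0.98 15.76]
(np.float64(376.2896745858796), np.float64(173.38281818214233))
[[247 247 247 247 247 247 248 248 228 248 248 248 249 252 232 200]
 [247 247 247 247 247 247 247 248 248 248 247 247 247 249 252 243]
 [247 247 247 247 247 247 247 247 247 247 247 247 247 247 249 251]
 [247 247 247 247 247 247 247 247 247 247 247 247 247 247 247 249]
 [247 247 247 247 247 247 247 246 247 247 247 247 247 247 248 249]
 [247 247 247 247 247 247 239 216 245 247 247 248 249 250 253 255]
 [247 247 247 247 247 248 248 246 249 249 250 252 255 255 255 228]
 [247 247 247 247 247 248 249 250 252 255 255 255 230 172 162  90]
 [247 247 248 248 250 252 255 255 255 236 204 151  89  58  36  44]
 [249 250 252 255 255 255 239 207 151  98  87  35  44  49  54  55]
 [255 255 255 239 206 153 100  91  35  43  49  54  55  53  59  55]
 [245 208 155 100  90  34  42  48  53  55  53  57  60  59  56  54]]
```

View pics/s3c.png

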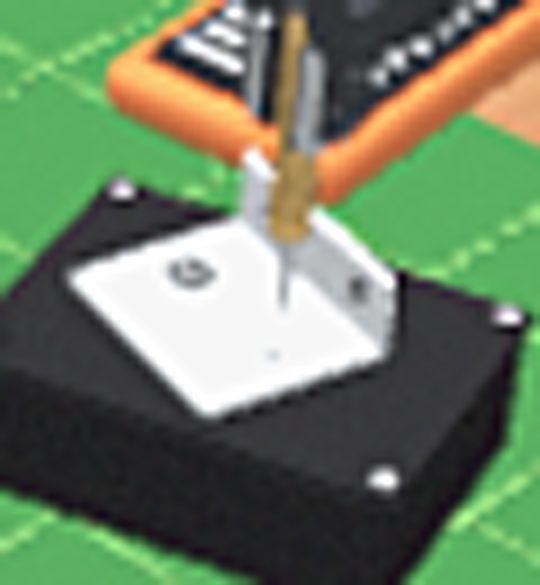

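The tip is at scene ≈(376.1,174.0), and the hole's dark lens at (374.85,179.0), which is on the hole's axis at about z = 60.

```bash
python3 - <<'E'
from h import *
b=cv2.imread("pics/top0.png")
print("scene raw",onz("scene",374.85,179.0,60),"tipcorr",onz("scene",375.05,178.5,60))
e=manip.state()["eef_pos"]; tip=onz("scene",376.1,174.0,e[2]-66); print("tip seen",tip,"eef",e,"hole by diff",e-tip+onz("scene",374.85,179.0,60))
a=np.load("s3.npy"); g=a.mean(2); 
for r in range(168,178): print(r,g[r,370:384].astype(int))
g=cv2.cvtColor(b,cv2.COLOR_BGR2GRAY)[188:198,244:256]; print(g)
E
```

```text
scene raw [616.83262778 186.31983632  60.        ] tipcorr [615.6649208  188.51304253  60.        ]
tip seen [621.72342051 183.13117728  81.74406289] eef [620.17048206 185.71856288 147.74406289] hole by diff [615.27968933 188.90722192 126.        ]
168 [247 247 247 249 253 242 164 175 192 190 186 184 183 206]
169 [248 247 247 247 250 255 178 171 187 188 187 186 187 185]
170 [249 247 247 247 249 252 184 210 214 188 184 189 190 185]
171 [248 247 247 247 249 251 176 242 254 231 187 185 193 171]
172 [247 247 247 247 249 249 171 248 252 253 230 188 189 172]
173 [247 246 247 247 248 246 191 249 249 249 252 231 191 177]
174 [247 246 247 247 248 248 229 247 248 247 249 252 233 201]
175 [247 247 247 247 247 248 248 248 247 247 247 249 252 243]
176 [247 247 247 247 247 247 247 247 247 247 247 247 249 251]
177 [247 247 247 247 247 247 247 247 247 247 247 247 247 249]
[[197 194 193 187 177 164 153 140 126 112  94  74]
 [199 199 202 200 196 191 187 182 176 167 153 139]
 [198 201 201 201 198 195 195 194 195 195 191 183]
 [198 202 202 198 193 185 183 194 199 201 201 198]
 [200 201 201 195 182 164 162 181 196 201 201 201]
 [200 202 200 194 181 161 162 183 197 200 201 200]
 [200 201 199 196 190 180 182 192 199 200 200 201]
 [200 200 198 196 195 194 195 197 200 201 201 200]
 [201 199 198 197 196 197 198 199 201 199 199 200]
 [201 200 197 196 197 198 199 199 200 199 200 201]]
```

```bash
python3 -m jog '[{"tx":0,"ty":-1,"tz":5,"twist":0},{"tx":0,"ty":0,"tz":5,"twist":0},{"tx":0,"ty":0,"tz":3,"twist":0},{"tx":0,"ty":0,"tz":2,"twist":0},{"tx":0,"ty":0,"tz":1,"twist":0},{"tx":0,"ty":0,"tz":1,"twist":0},{"tx":0,"ty":0,"tz":0,"twist":0},{"tx":0,"ty":0,"tz":0,"twist":0},{"tx":0,"ty":0,"tz":0,"twist":0}]'; python3 -m jog '[{"tx":0,"ty":0,"tz":1,"twist":0},{"tx":0,"ty":0,"tz":1,"twist":0},{"tx":0,"ty":0,"tz":1,"twist":0},{"tx":0,"ty":0,"tz":0,"twist":0},{"tx":0,"ty":0,"tz":0,"twist":0}]';  python3 -c "
from h import *
to(619.2,185.8,127)"
```

```text
time: 9.0
eef_pos: [619.1, 185.7, 130.4]
ee_rot: [[0.086, 0.996, 0.0], [0.996, -0.086, 0.0], [0.0, 0.0, -1.0]]
contact_force: [0.0, -0.3, -1.9]
finger_gap: 12.6
finger_force: 58.5
time: 9.42
eef_pos: [618.9, 186.0, 127.3]
ee_rot: [[0.086, 0.996, -0.0], [0.996, -0.086, 0.0], [0.0, -0.0, -1.0]]
contact_force: [0.3, 0.4, -2.1]
finger_gap: 12.4
finger_force: 58.5
pos [618.94 185.99 127.32] t 9.42 F [ 0.29  0.42 -2.11] gap 12.41 tilt z [-1.e-04  4.e-04 -1.e+00] yaw y -4.92
need tool shift [-0.17  0.28  0.32]
```

```bash
python3 -m jog '[{"tx":0,"ty":0,"tz":0.5,"twist":0},{"tx":0,"ty":0,"tz":0.5,"twist":0},{"tx":0,"ty":0,"tz":0,"twist":0},{"tx":0,"ty":0,"tz":0,"twist":0}]'; python3 -m jog '[{"tx":0,"ty":0,"tz":0.5,"twist":0},{"tx":0,"ty":0,"tz":0.5,"twist":0},{"tx":0,"ty":0,"tz":0,"twist":0},{"tx":0,"ty":0,"tz":0,"twist":0}]';  python3 -c "
from h import *
to(619.2,185.8,127)"
```

```text
time: 9.75
eef_pos: [619.0, 185.9, 126.4]
ee_rot: [[0.086, 0.996, 0.0], [0.996, -0.086, 0.0], [0.0, 0.0, -1.0]]
contact_force: [-0.8, 0.9, 0.5]
finger_gap: 12.7
finger_force: 58.6
time: 10.08
eef_pos: [619.0, 185.8, 125.3]
ee_rot: [[0.086, 0.996, 0.0], [0.996, -0.086, 0.0], [0.0, 0.0, -1.0]]
contact_force: [-1.5, 1.9, 1.0]
finger_gap: 12.2
finger_force: 58.6
pos [619.05 185.81 125.34] t 10.08 F [-1.54  1.9   0.99] gap 12.2 tilt z [ 1.e-04  2.e-04 -1.e+00] yaw y -4.93
need tool shift [-0.    0.15 -1.66]
```

```bash
for i in 1 2; do python3 -m jog '[{"tx":0.35,"ty":-0.35,"tz":0,"twist":0},{"tx":0,"ty":0,"tz":0,"twist":0},{"tx":0,"ty":0,"tz":0,"twist":0}]' | grep -E "eef_pos|contact"; done;  python3 -c "
from h import *
to(619.2,185.8,127); print(manip.state()['ft_torque'])"
```

```text
eef_pos: [618.8, 186.0, 125.3]
contact_force: [-0.1, 1.6, -0.4]
eef_pos: [618.3, 186.4, 125.1]
contact_force: [-0.3, 1.8, -1.2]
pos [618.32 186.43 125.14] t 10.58 F [-0.32  1.78 -1.22] gap 12.5 tilt z [-2.e-04  0.e+00 -1.e+00] yaw y -4.94
need tool shift [-0.55  0.93 -1.86]
[ 0.38769909  0.07865298 -0.05511253]
```

The side force and Fz are both falling, so the point is sliding off the rim into the hole. I'll relieve the remaining +y force.

```bash
for i in 1 2; do python3 -m jog '[{"tx":0.5,"ty":0,"tz":0,"twist":0},{"tx":0,"ty":0,"tz":0,"twist":0},{"tx":0,"ty":0,"tz":0,"twist":0}]' | grep -E "eef_pos|contact"; done;  python3 -c "
from h import *
to(619.2,185.8,127); print(manip.state()['ft_torque'])"
```

```text
eef_pos: [618.3, 186.7, 125.1]
contact_force: [-0.3, 0.6, -1.9]
eef_pos: [618.5, 187.2, 125.2]
contact_force: [0.1, -0.3, -2.0]
pos [618.48 187.22 125.21] t 11.08 F [ 0.1  -0.35 -2.03] gap 12.64 tilt z [-1.e-04 -3.e-04 -1.e+00] yaw y -4.95
need tool shift [-1.36  0.84 -1.79]
[ 0.0356574  -0.02271606  0.0188103 ]
```

The forces are back at baseline with the point about 2 mm below the bracket face, so it has dropped in. Now I seat it gently and check that it meets the lid.

```bash
for i in 1 2 3; do python3 -m jog '[{"tx":0,"ty":0,"tz":0.4,"twist":0},{"tx":0,"ty":0,"tz":0.4,"twist":0},{"tx":0,"ty":0,"tz":0,"twist":0},{"tx":0,"ty":0,"tz":0,"twist":0}]' | grep -E "eef_pos|contact"; done;  python3 -c "
from h import *
to(619.2,185.8,127); print(manip.state()['ft_torque'])"
```

```text
eef_pos: [618.5, 187.4, 124.6]
contact_force: [-0.2, -0.4, -0.7]
eef_pos: [618.5, 187.4, 123.8]
contact_force: [0.2, -1.2, -0.5]
eef_pos: [618.5, 187.4, 122.9]
contact_force: [0.6, 0.5, 0.2]
pos [618.53 187.42 122.92] t 12.08 F [0.62 0.51 0.16] gap 12.94 tilt z [ 1.e-04  0.e+00 -1.e+00] yaw y -4.94
need tool shift [-1.56  0.81 -4.08]
[-0.09473103  0.00307178  0.0040524 ]
```

```bash
python3 -m jog '[{"tx":0,"ty":0,"tz":0.8,"twist":0},{"tx":0,"ty":0,"tz":0.8,"twist":0},{"tx":0,"ty":0,"tz":0.7,"twist":0},{"tx":0,"ty":0,"tz":0,"twist":0},{"tx":0,"ty":0,"tz":0,"twist":0}]' | grep -E "eef_pos|contact";  python3 -m jog '[{"tx":0,"ty":0,"tz":0.7,"twist":0},{"tx":0,"ty":0,"tz":0.7,"twist":0},{"tx":0,"ty":0,"tz":0,"twist":0},{"tx":0,"ty":0,"tz":0,"twist":0}]' | grep -E "eef_pos|contact"; python3 -c "
from h import *
to(619.2,185.8,127); print(manip.state()['ft_torque'])"
```

```text
eef_pos: [618.5, 187.5, 120.7]
contact_force: [-0.5, -0.1, 3.7]
eef_pos: [618.6, 187.5, 119.5]
contact_force: [-0.4, -0.4, 5.5]
pos [618.65 187.53 119.48] t 12.83 F [-0.38 -0.4   5.48] gap 12.66 tilt z [ 5.e-04  2.e-04 -1.e+00] yaw y -4.94
need tool shift [-1.67  0.7  -7.52]
[-0.19827854  0.15372441 -0.05820852]
```

```bash
for i in 1 2 3; do python3 -m jog '[{"tx":0,"ty":0,"tz":0.4,"twist":0},{"tx":0,"ty":0,"tz":0.4,"twist":0},{"tx":0,"ty":0,"tz":0,"twist":0},{"tx":0,"ty":0,"tz":0,"twist":0}]' | grep -E "eef_pos|contact"; done; python3 -c "
from h import *
to(619.2,185.8,127); print(manip.state()['ft_torque'])"
```

```text
eef_pos: [618.7, 187.5, 118.9]
contact_force: [-1.5, -1.5, 7.8]
eef_pos: [618.7, 187.6, 118.3]
contact_force: [-1.7, -0.6, 8.7]
eef_pos: [618.7, 187.6, 117.6]
contact_force: [-2.2, -0.4, 9.4]
pos [618.71 187.6  117.56] t 13.83 F [-2.17 -0.42  9.36] gap 12.69 tilt z [ 9.e-04  3.e-04 -1.e+00] yaw y -4.94
need tool shift [-1.74  0.65 -9.44]
[-0.3222783   0.45802873  0.00712491]
```

```bash
for i in 1 2 3; do python3 -m jog '[{"tx":0,"ty":0,"tz":0.4,"twist":0},{"tx":0,"ty":0,"tz":0,"twist":0},{"tx":0,"ty":0,"tz":0,"twist":0}]' | grep -E "eef_pos|contact"; done; python3 -c "
from h import *
to(619.2,185.8,127); print(manip.state()['ft_torque'])"
```

```text
eef_pos: [618.7, 187.6, 117.2]
contact_force: [-1.4, -1.6, 9.4]
eef_pos: [618.7, 187.6, 116.8]
contact_force: [-1.2, -0.1, 7.7]
eef_pos: [618.7, 187.5, 116.2]
contact_force: [-1.6, -0.6, 7.8]
pos [618.68 187.54 116.19] t 14.58 F [-1.64 -0.63  7.83] gap 12.66 tilt z [ 7.e-04  2.e-04 -1.e+00] yaw y -4.94
need tool shift [ -1.69   0.67 -10.81]
[-0.24140634  0.38745375 -0.04430922]
```

```bash
for i in 1 2 3; do python3 -m jog '[{"tx":0,"ty":0,"tz":0.4,"twist":0},{"tx":0,"ty":0,"tz":0,"twist":0},{"tx":0,"ty":0,"tz":0,"twist":0}]' | grep -E "eef_pos|contact"; done
```

```text
eef_pos: [618.5, 187.5, 115.3]
contact_force: [-0.3, -0.5, 2.0]
eef_pos: [618.5, 187.5, 114.8]
contact_force: [0.6, -0.3, 4.2]
eef_pos: [618.6, 187.5, 114.6]
contact_force: [-0.5, -1.2, 6.4]
```

The force peaked near 11–12 N, fell to about 4 N and is now rising on the stop, so the spring has snapped. I'll lift straight up and go back to the rack.

```bash
python3 -m jog '[{"tx":0,"ty":0,"tz":-2,"twist":0},{"tx":0,"ty":0,"tz":-4,"twist":0},{"tx":0,"ty":0,"tz":-6,"twist":0},{"tx":0,"ty":0,"tz":-8,"twist":0},{"tx":0,"ty":0,"tz":-12,"twist":0},{"tx":0,"ty":0,"tz":-16,"twist":0},{"tx":0,"ty":0,"tz":-16,"twist":0},{"tx":0,"ty":0,"tz":-16,"twist":0},{"tx":0,"ty":0,"tz":-12,"twist":0},{"tx":0,"ty":0,"tz":-8,"twist":0},{"tx":0,"ty":0,"tz":-3,"twist":0},{"tx":0,"ty":0,"tz":0,"twist":0}]' | grep -E "eef_pos|contact"
python3 -m jog '[{"tx":-10,"ty":-2,"tz":0,"twist":0},{"tx":-20,"ty":-3,"tz":0,"twist":0},{"tx":-26,"ty":-4,"tz":0,"twist":0},{"tx":-26,"ty":-4,"tz":0,"twist":0},{"tx":-26,"ty":-4,"tz":0,"twist":0},{"tx":-26,"ty":-4,"tz":0,"twist":0},{"tx":-26,"ty":-4,"tz":0,"twist":0},{"tx":-26,"ty":-4,"tz":0,"twist":0},{"tx":-26,"ty":-4,"tz":0,"twist":0},{"tx":-26,"ty":-4,"tz":0,"twist":0},{"tx":-26,"ty":-4,"tz":0,"twist":0},{"tx":-26,"ty":-4,"tz":0,"twist":0},{"tx":-26,"ty":-4,"tz":0,"twist":0},{"tx":-26,"ty":-4,"tz":0,"twist":0},{"tx":-20,"ty":-2,"tz":0,"twist":0},{"tx":-14,"ty":0,"tz":0,"twist":0},{"tx":0,"ty":0,"tz":0,"twist":0},{"tx":0,"ty":0,"tz":0,"twist":0}]' | grep -E "eef_pos|contact"
python3 - <<'E'
from h import *
to(533.9,-183.7,150); print(manip.state()['ft_torque'])
a=snap("scene","pics/s4.png")
cv2.imwrite("pics/s4c.png",cv2.resize(a[120:240,184:304],None,fx=5,fy=5,interpolation=cv2.INTER_CUBIC))
E
```

```text
eef_pos: [618.6, 187.5, 218.2]
contact_force: [0.9, 0.9, -2.2]
eef_pos: [530.2, -183.4, 216.6]
contact_force: [0.1, 0.2, -3.3]
pos [ 530.22 -183.42  216.58] t 17.83 F [ 0.11  0.17 -3.29] gap 12.5 tilt z [-1.6e-03  4.0e-04 -1.0e+00] yaw y -5.07
need tool shift [3.000e-02 3.800e+00 6.658e+01]
[ 0.04522483 -0.00809379  0.01499311]
```

View pics/s4c.png

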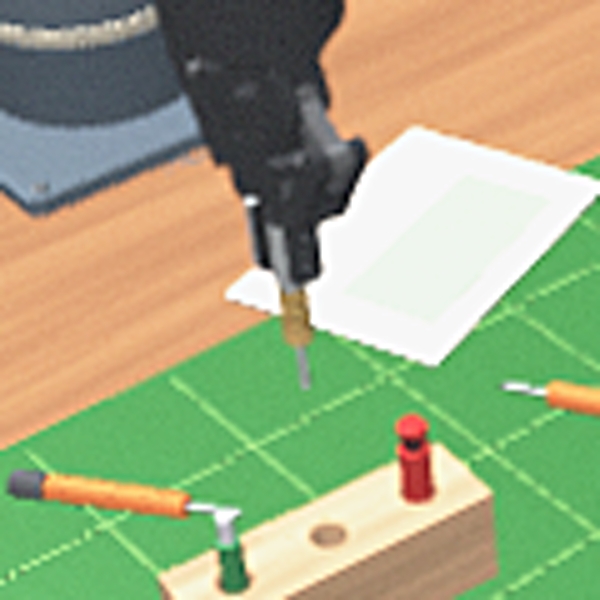

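The punch is still upright with its nose out (tip at crop (304,387)), and the middle hole at crop (328,535) is empty. I correct the offset and lower it in stages.

```bash
python3 -m jog '[{"tx":0,"ty":3.5,"tz":10,"twist":0},{"tx":0,"ty":0,"tz":18,"twist":0},{"tx":0,"ty":0,"tz":18,"twist":0},{"tx":0,"ty":0,"tz":18,"twist":0},{"tx":0,"ty":0,"tz":14,"twist":0},{"tx":0,"ty":0,"tz":8,"twist":0},{"tx":0,"ty":0,"tz":4,"twist":0},{"tx":0,"ty":0,"tz":0,"twist":0},{"tx":0,"ty":0,"tz":0,"twist":0}]' | grep -E "eef_pos|contact"
python3 -c "
from h import *
to(533.9,-183.7,110)"
```

```text
eef_pos: [535.2, -182.4, 127.7]
contact_force: [0.0, -0.8, -2.4]
pos [ 535.25 -182.35  127.68] t 18.63 F [ 0.03 -0.84 -2.42] gap 12.66 tilt z [ 5.e-04  1.e-04 -1.e+00] yaw y -4.9
need tool shift [-1.46 -1.24 17.68]
```

```bash
python3 -m jog '[{"tx":-1.4,"ty":-1.2,"tz":0,"twist":0},{"tx":0,"ty":0,"tz":0,"twist":0},{"tx":0,"ty":0,"tz":8,"twist":0},{"tx":0,"ty":0,"tz":8,"twist":0},{"tx":0,"ty":0,"tz":5,"twist":0},{"tx":0,"ty":0,"tz":3,"twist":0},{"tx":0,"ty":0,"tz":3,"twist":0},{"tx":0,"ty":0,"tz":0,"twist":0},{"tx":0,"ty":0,"tz":0,"twist":0}]' | grep -E "eef_pos|contact"
python3 -c "
from h import *
to(533.9,-183.7,96)"
```

```text
eef_pos: [533.5, -184.0, 100.2]
contact_force: [-0.1, -1.1, -2.5]
pos [ 533.47 -183.96  100.23] t 19.38 F [-0.09 -1.11 -2.46] gap 12.38 tilt z [-3.e-04  2.e-04 -1.e+00] yaw y -4.93
need tool shift [0.29 0.41 4.23]
```

```bash
for i in 1 2 3; do python3 -m jog '[{"tx":0.1,"ty":0.1,"tz":2,"twist":0},{"tx":0,"ty":0,"tz":2,"twist":0},{"tx":0,"ty":0,"tz":1,"twist":0},{"tx":0,"ty":0,"tz":0,"twist":0}]' | grep -E "eef_pos|contact"; done
```

```text
eef_pos: [533.5, -183.9, 95.2]
contact_force: [0.7, 0.1, -2.8]
eef_pos: [533.5, -183.8, 90.1]
contact_force: [-0.0, 0.2, -1.4]
eef_pos: [533.7, -183.7, 85.1]
contact_force: [-0.2, -0.1, -1.9]
```

```bash
python3 -m jog '[{"tx":0,"ty":0,"tz":3,"twist":0},{"tx":0,"ty":0,"tz":3,"twist":0},{"tx":0,"ty":0,"tz":3,"twist":0},{"tx":0,"ty":0,"tz":2,"twist":0},{"tx":0,"ty":0,"tz":1,"twist":0},{"tx":0,"ty":0,"tz":0,"twist":0}]' | grep -E "eef_pos|contact"; for i in 1 2 3; do python3 -m jog '[{"tx":0,"ty":0,"tz":0.6,"twist":0},{"tx":0,"ty":0,"tz":0.6,"twist":0},{"tx":0,"ty":0,"tz":0,"twist":0}]' | grep -E "eef_pos|contact"; done
```

```text
eef_pos: [533.7, -183.7, 73.1]
contact_force: [0.1, -0.0, -2.0]
eef_pos: [533.8, -183.8, 72.2]
contact_force: [-0.6, 0.7, -2.7]
eef_pos: [533.8, -183.8, 70.9]
contact_force: [0.4, 0.4, -1.1]
eef_pos: [533.9, -183.8, 70.7]
contact_force: [-2.7, 0.8, 10.5]
```

It is seated on the ledge at TCP z ≈ 70.7, the same height as at the start. Now I release and withdraw.

```bash
python3 -m jog '[{"tx":0,"ty":0,"tz":-0.4,"twist":0},{"tx":0,"ty":0,"tz":0,"twist":0}]' | grep -E "eef_pos|contact"; python3 -m jog '[{"tx":0,"ty":0,"tz":0,"twist":0},{"tx":0,"ty":0,"tz":0,"twist":0},{"tx":0,"ty":0,"tz":0,"twist":0},{"tx":0,"ty":0,"tz":0,"twist":0},{"tx":0,"ty":0,"tz":0,"twist":0},{"tx":0,"ty":0,"tz":0,"twist":0},{"tx":0,"ty":0,"tz":0,"twist":0},{"tx":0,"ty":0,"tz":0,"twist":0}]' 0.6 | grep -E "eef|contact|gap"
python3 -m jog '[{"tx":0,"ty":0,"tz":-4,"twist":0},{"tx":0,"ty":0,"tz":-8,"twist":0},{"tx":0,"ty":0,"tz":-14,"twist":0},{"tx":0,"ty":0,"tz":-18,"twist":0},{"tx":0,"ty":0,"tz":-20,"twist":0},{"tx":0,"ty":0,"tz":-20,"twist":0},{"tx":0,"ty":0,"tz":-20,"twist":0},{"tx":0,"ty":0,"tz":-14,"twist":0},{"tx":0,"ty":0,"tz":-8,"twist":0},{"tx":0,"ty":0,"tz":-4,"twist":0},{"tx":0,"ty":0,"tz":0,"twist":0},{"tx":0,"ty":0,"tz":0,"twist":0}]' | grep -E "time|eef|contact"
python3 - <<'E'
from h import *
a=snap("scene","pics/s5.png")
cv2.imwrite("pics/s5c.png",cv2.resize(a[140:260,170:410],None,fx=3.3,fy=3.3,interpolation=cv2.INTER_CUBIC))
E
```

```text
eef_pos: [533.9, -183.8, 70.8]
contact_force: [-2.0, 0.6, 7.5]
eef_pos: [533.8, -183.8, 70.1]
contact_force: [0.2, -0.3, 0.4]
finger_gap: 51.3
time: 23.47
eef_pos: [533.5, -183.7, 199.7]
contact_force: [-0.2, 0.4, 0.4]
```

View pics/s5c.png

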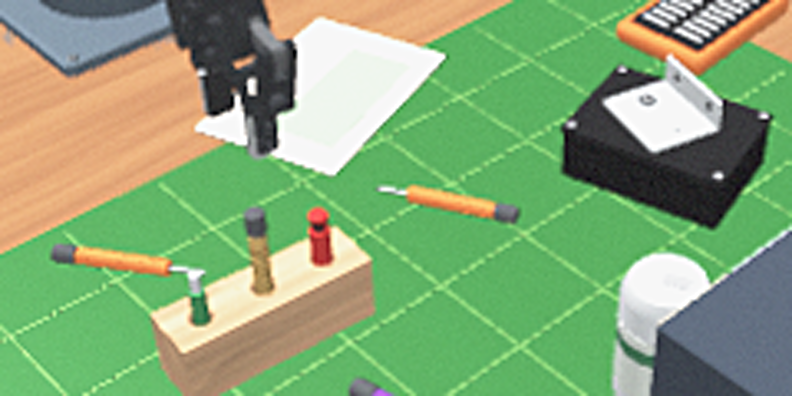

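The punch stands upright and fully down in the middle hole (crop (260,250)), the gripper is clear, and the other items are where they were. Handing in.

```bash
python3 -c "
from station import manip
print(manip.hand_in())"
```

```text
the job is handed in; nothing more can be done
None
```

The punch snapped on the lid through the bracket's open hole, judging by the force falling from a peak of about 11–12 N to about 4 N and then meeting the stop. It now stands released and fully down in its rack hole, and the job is handed in; no verdict was returned.

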